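# Fit the matching keyed hub on the propeller test stand

## Task

Of the three orange two-arm hubs on the bench, find the one whose keyway lines up with the key of the test stand's shaft when its arms lie along the stand, between the pins. Fit it over the shaft, fully down on the stand's base plate with one arm between each pair of pins, and let go. Leave the other two hubs lying where they are.

Things in the scene. Friction and masses are not known exactly. Their poses are not given: they have to be found in the camera images.
- hub_a_center (a point): centre (half-way up; z up) of a loose orange two-arm hub, about 0.12 kg. Octagonal body 58 mm across flats (flats face +y and -y, grasp there), 30 mm high; arms along +x and -x, 14 mm wide, 14 mm high, flush with the underside, ends 62 mm out. Bore 30 mm right through. Keyway (white-edged): slot 18 mm wide in the bore's wall, full height, reaching 25.5 mm from the axis, towards -y, across the arms.
- hub_b_center (a point): centre (half-way up; z up) of a loose orange two-arm hub, about 0.12 kg. Octagonal body 58 mm across flats (flats face +y and -y, grasp there), 30 mm high; arms along +x and -x, 14 mm wide, 14 mm high, flush with the underside, ends 62 mm out. Bore 30 mm right through. Keyway (white-edged): slot 18 mm wide in the bore's wall, full height, reaching 25.5 mm from the axis, towards -x, along an arm.
- hub_c_center (a point): centre (half-way up; z up) of a loose orange two-arm hub, about 0.12 kg. Octagonal body 58 mm across flats (flats face +y and -y, grasp there), 30 mm high; arms along +x and -x, 14 mm wide, 14 mm high, flush with the underside, ends 62 mm out. Bore 30 mm right through. Keyway (white-edged): slot 18 mm wide in the bore's wall, full height, reaching 25.5 mm from the axis, towards half-way from -x to -y.
- stand_seat (a point): test stand, fixed: point on the shaft's axis at the top of its blue base plate (140 x 62 x 14 mm thick, long along x). z up. Dark shaft 22 mm wide, 42 mm tall, tapered top. White key on its -x side, 8 mm wide, 24 mm tall, reaching 20.5 mm from the axis. Pins 22 mm tall, 8 mm thick at x = +-50, y = +-21 mm; one arm goes between each pair. Hub fully down: its centre 15 mm above this point.
There are look-alikes about, which are no part of the job. What is shaped like the part that bears hub_b_center but black or pink is not meant.

How it is judged:
At the end, for the whole second after the job is handed in: The hub with its keyway along an arm is at rest on the shaft: centre within 10 mm of the shaft's axis, fully down (centre 15 mm above the base plate's top, within 5 mm), level within 7 degrees, arms along the stand within 20 degrees (horizontal distance between hub_b_center and stand_seat below 0.01 m and z of hub_b_center in the frame of stand_seat between 0.01 and 0.02 m and angle between the x axis of hub_b_center and the x axis of stand_seat, either way round below 0.35 rad and angle between hub_b_center's own z axis and vertical below 0.12 rad and linear speed of hub_b below 0.02 m/s); the robot touches nothing.
It fails at once if another hub is moved more than 30 mm (distance of any of hub_a_center, hub_c_center from where it was at the start of the episode above 0.03 m).
It also fails if it takes over 40 s, if anything falls off the work surface, if the arm or the gripper's body presses on something with over 40 N, if the wrist force passes 120 N, or if a joint passes its speed limit or range.

## Robot

A 6-joint arm with a two-finger parallel gripper is mounted at the origin on the work surface; the furniture and walls round the work are solid. World frame = base frame: x ahead of the robot, y to its left, z up, the work surface at z = 0. Lengths are in m, angles in rad, forces in N, time in s.
With the tool pointing down it reaches from about 0.375 to 0.9 m from the base axis. Payload 3.1 kg.
Tool frame: the origin (TCP) lies on the centre line of the jaws, within the pads' length; the fingertips stand robot.tip_reach ahead of it and the grasp point (between the pads) lies 8 mm behind it (robot.tip_reach is the distance from the TCP to the fingertips, in m); z points along the fingers, y is the line along which they close (so a half turn about z gives the same grasp; the last joint's range is limited). The gripper opens to 87 mm and grips with 3 to 60 N. Pads are 19 mm wide; open, the fingers measure 117 mm over their backs; the gripper's body (75 mm by 190 mm) begins 51 mm behind the grasp point.
Start: joints at [1.006, 0.527, 1.433, -0, 1.181, -0.178], TCP at [0.236, 0.579, 0.234] pointing down, gripper open.
Joint ranges: [-3.08, 3.08], [-0.75, 2.2], [0.22, 2.44], [-1.43, 4.57], [0, 2.65], [-2.85, 2.85]. Speed limits (rad/s): [2.79, 2.79, 3.14, 3.14, 3.14, 3.14].

## Interface

Orientations are given as a unit quaternion [x, y, z, w].
In Python, from rig import robot gives the robot as it stands.
- The arm moves only by the tool jog_arm, never from a script. Its argument "motion" is one flat list of numbers, 7 for each row, row after row: the shift along the tool's x, y, z scaled (see below), then the turn, a rotation vector about the tool's x, y, z scaled (see below), then the gripper's target within -1 to 1 (shut at 1, half-way at 0, fully open at -1). In form: [x, y, z, rx, ry, rz, hand, x, y, z, rx, ry, rz, hand, ...]. A call has 1 to 12 rows; each row shifts and turns the commanded pose from where the row before left it, along the tool's axes as they then stand; what a row does not reach is not made up. The controller multiplies each number of a shift by 4 cm and each number of a turn by 4 degrees. A row lasts 1/8 s, in which the tool goes at most 62.5 mm and 10.7 degrees, less where a joint would pass 70% of its speed; a pose out of reach is approached as far as the arm can. A call with a number of a shift or a turn outside -1 to 1 is refused whole. A call with a gripper value outside its range is refused whole. The fingers move at their own pace and stop on an object; "grip_force" is the grip in N (left out, the last holds). Time passes only in rows, so rows that do not move let the fingers close. It gives the time, the measured TCP pose, the force, the opening and the grip force at its end, in the units of the state.
- robot.get_obs(): the state, without advancing time (a new reading comes with each control period).
- robot.camera(name): name is "scene" or "top" or "wrist"; returns the picture (400x640x3 uint8, blue, green, red); there is no depth.
- robot.calibration(name): a dict with "fx", "fy", "cx", "cy" (pixels), "R" (3x3) and "t" (3): a world point X has camera coordinates R X + t; the wrist camera has in their place "T_tool_cam" (4x4, takes a point from camera to tool coordinates, whose origin is the TCP and whose axes are the flange's). Camera axes: x right, y down, z forward; pixel columns grow to the right and rows downward; lengths in m; the calibration is good to about 2 mm. A picture is of the moment at which its call begins: read the wrist's pose just before it. calibration takes no time and is no camera call.
- robot.hand_in(): hands the job in; it is judged then, once.
The state is a dict: "time": time; "q": joint angles; "joint_velocities": joint speeds; "joint_torque": joint torques, N m; "position": TCP position; "tool_rot": TCP orientation; "ft_force": force on the tool from outside, world axes, zero at the start; "moment": the same for the moment, N m; "grip_width": finger opening in m; "grip_force": force on a finger pad.
Only numpy, scipy, OpenCV 4.12 (cv2) and the standard library are available. Lean on these libraries where they do the work, as an engineer would, in place of code of your own. Each camera call takes 0.05 s, during which the arm holds its last target. There are 200 camera calls.

## Working session

There is one attempt and no reset: what is moved stays moved. The work goes in short steps, Python scripts to look and compute and a tool call to move; the robot and the scene stay as the last step left them, time stands still between calls to the robot, and variables do not carry over. Pictures are saved under pics/ and viewed, at most 10 in all, crops included, and the job is handed in when it is done.

Besides the shell and the picture viewer there is one more tool, called after "Emit:" by a JSON object that holds its "name" and its "arguments", one argument or row to a line. jog_arm: Moves the arm, as the interface text tells. Shifts and turns lie within -1 to 1; 1 stands for 4 cm of shift or 4 degrees of turn. Its arguments: {"type":"object","properties":{"motion":{"type":"array","items":{"type":"number"}},"grip_force":{"type":"number"}},"required":["motion"]}

```bash
mkdir -p pics; python3 - <<'E'
from rig import robot
import cv2,numpy as np
o=robot.get_obs();print(o['time'],o['position'],o['tool_rot'],o['grip_width'],robot.tip_reach)
for n in['scene','top','wrist']:
    c=robot.calibration(n);print(n,{k:np.round(v,4).tolist() for k,v in c.items()})
for n in ['top','scene']:
    cv2.imwrite(f'pics/{n}0.png',robot.camera(n))
E
```

```text
0.0 [0.2353621  0.57823342 0.23257723] [ 1.92195849e-01  9.81356009e-01 -9.93191078e-04 -3.92274172e-04] 0.08716779041018924 0.011
scene {'fx': 431.587, 'fy': 431.587, 'cx': 314.9908, 'cy': 204.4778, 'R': [[0.6724, -0.7398, -0.0225], [-0.328, -0.2706, -0.9051], [0.6635, 0.616, -0.4246]], 't': [-0.338, 0.2109, 0.8121]}
top {'fx': 410.9891, 'fy': 410.9891, 'cx': 313.5592, 'cy': 198.1794, 'R': [[-0.018, -0.9998, -0.0012], [-0.9746, 0.0179, -0.223], [0.223, -0.0028, -0.9748]], 't': [-0.0292, 0.462, 0.9179]}
wrist {'fx': 307.0286, 'fy': 307.0286, 'cx': 320.2339, 'cy': 198.3581, 'T_tool_cam': [[0.0003, -0.9545, -0.2981, 0.082], [1.0, 0.0001, 0.0006, -0.0007], [-0.0006, -0.2981, 0.9545, -0.1501], [0.0, 0.0, 0.0, 1.0]]}
```

View pics/top0.png

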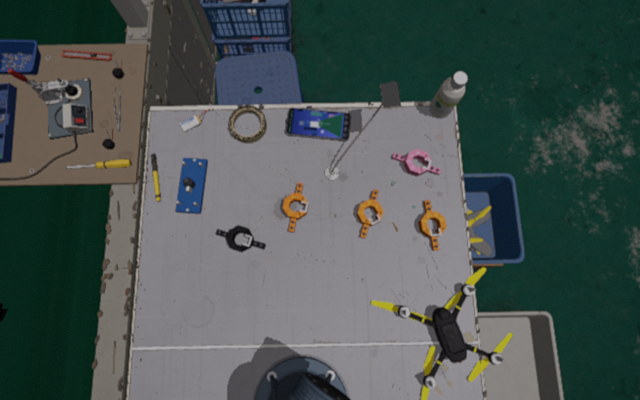

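View pics/scene0.png

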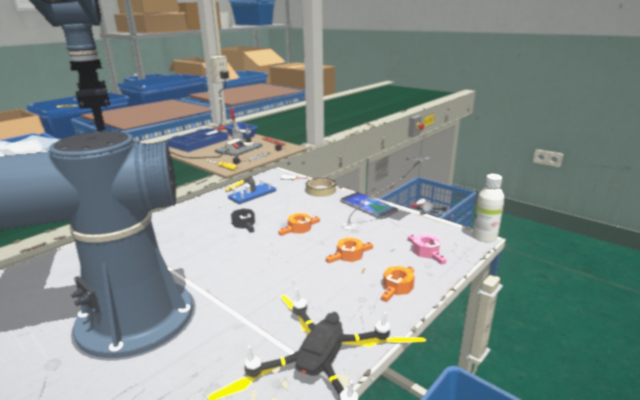

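Top view: stand at about (191,185), orange hubs at (295,206), (370,212) and (432,223). The black and pink parts are decoys. I'll enlarge the hubs and the stand.

```bash
cat > h.py <<'E'
from rig import robot
import cv2,numpy as np
from scipy.spatial.transform import Rotation as Rn
def cam(n,o=None):
    c=robot.calibration(n);K=np.array([[c['fx'],0,c['cx']],[0,c['fy'],c['cy']],[0,0,1]])
    if n!='wrist': R=np.array(c['R']);t=np.array(c['t']);return K,R.T,-R.T@t
    T=np.eye(4);T[:3,:3]=Rn.from_quat(o['tool_rot']).as_matrix();T[:3,3]=o['position']
    T=T@np.array(c['T_tool_cam']);return K,T[:3,:3],T[:3,3]
def ray(C,p,z):
    K,R,t=C;d=R@np.linalg.inv(K)@np.array([p[0],p[1],1.]);return t+d*(z-t[2])/d[2]
def blobs(im,lo,hi,amin):
    m=cv2.inRange(cv2.cvtColor(im,cv2.COLOR_BGR2HSV),lo,hi)
    cs,_=cv2.findContours(m,cv2.RETR_EXTERNAL,cv2.CHAIN_APPROX_NONE)
    return [c for c in cs if cv2.contourArea(c)>amin]
E
python3 - <<'E'
from h import *
im=cv2.imread('pics/top0.png');C=cam('top')
for lo,hi in [((5,120,120),(18,255,255)),((100,120,60),(125,255,255))]:
    for c in blobs(im,lo,hi,150):
        (u,v),wh,a=cv2.minAreaRect(c)
        if 160<u<460 and 140<v<260: 
            b=cv2.boxPoints(((u,v),wh,a));P=[ray(C,p,.012)[:2] for p in b]
            e=max([P[1]-P[0],P[2]-P[1]],key=np.linalg.norm)
            print(round(u),round(v),wh,ray(C,(u,v),.012).round(3),'yaw',np.degrees(np.arctan2(e[1],e[0])).round(1),[np.linalg.norm(P[1]-P[0]).round(3),np.linalg.norm(P[2]-P[1]).round(3)])
a=[im[v-30:v+30,u-30:u+30] for u,v in [(191,185),(295,206),(370,212),(432,223)]]
a=[cv2.resize(x,(380,290),interpolation=cv2.INTER_CUBIC) for x in a]
cv2.imwrite('pics/z.png',np.vstack([np.hstack(a[:2]),np.hstack(a[2:])]))
E
```

```text
428 217 (12.256571769714355, 33.949623107910156) [ 0.418 -0.315  0.012] yaw -16.5 [np.float64(0.085), np.float64(0.03)]
370 213 (45.35300064086914, 24.320377349853516) [ 0.43  -0.175  0.012] yaw -175.5 [np.float64(0.06), np.float64(0.112)]
294 207 (48.0, 23.0) [0.449 0.009 0.012] yaw 179.2 [np.float64(0.057), np.float64(0.12)]
191 185 (24.252042770385742, 54.84794235229492) [0.509 0.265 0.012] yaw -4.2 [np.float64(0.14), np.float64(0.062)]
```

View pics/z.png

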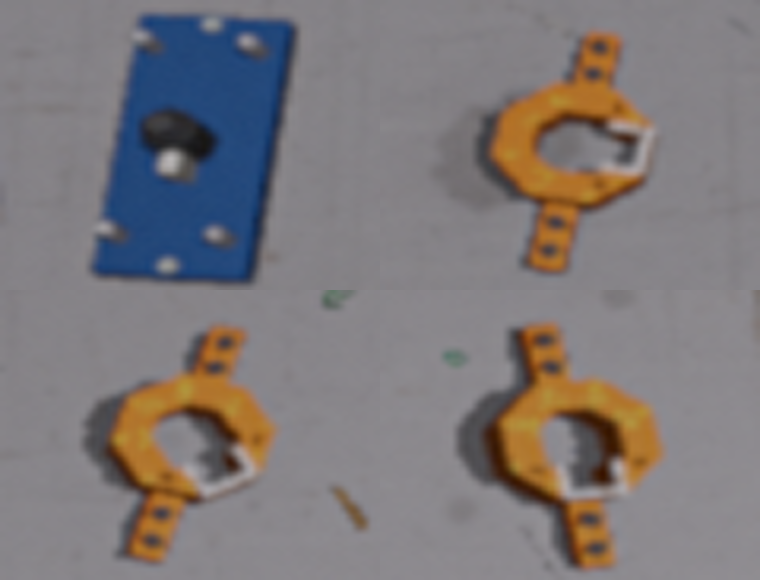

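The third hub, at (432,223), has its keyway along an arm towards -x, so it is hub B. The stand's key also faces -x. Next I'll work out B's pose and the moves.

```bash
cat >> h.py <<'E'
def go(frm,q,to,yaw=None):
    "shift in tool units (4cm) and turn rz in 4deg units"
    R=Rn.from_quat(q).as_matrix();y=np.degrees(np.arctan2(R[1,0],R[0,0]))
    d=R.T@(np.array(to)-frm)/.04
    print('tool yaw',y.round(1),'units',d.round(2),'' if yaw is None else ('rz',(-((yaw-y+180)%360-180)/4).round(2)))
E
python3 - <<'E'
from h import *
C=cam('top')
a=ray(C,(427.3,201.3),.014);b=ray(C,(436.3,249.9),.014);e=a-b
print((a+b)/2,np.linalg.norm(e),np.degrees(np.arctan2(e[1],e[0])))
o=robot.get_obs();w=np.array([.47,.1,.23]);t=(a+b)/2;t[2]=.23
go(o['position'],o['tool_rot'],w);go(w,o['tool_rot'],t+[.0,0,0],np.degrees(np.arctan2(e[1],e[0]))+180)
E
```

```text
[ 0.39768926 -0.3222708   0.014     ] 0.11959590406337905 5.756583255382293
tool yaw 157.8 units [-9.94 -8.86  0.08] 
tool yaw 157.8 units [ -2.31 -10.46   0.02] ('rz', np.float64(-6.98))
```

Emit:
{"name": "jog_arm", "arguments": {
  "motion": [-0.83, -0.74, 0, 0, 0, 0, -1, -0.83, -0.74, 0, 0, 0, 0, -1, -0.83, -0.74, 0, 0, 0, 0, -1, -0.83, -0.74, 0, 0, 0, 0, -1, -0.83, -0.74, 0, 0, 0, 0, -1, -0.83, -0.74, 0, 0, 0, 0, -1, -0.83, -0.74, 0, 0, 0, 0, -1, -0.83, -0.74, 0, 0, 0, 0, -1, -0.83, -0.74, 0, 0, 0, 0, -1, -0.83, -0.74, 0, 0, 0, 0, -1, -0.83, -0.74, 0, 0, 0, 0, -1, -0.83, -0.74, 0, 0, 0, 0, -1]
}}

```text
time: 1.6
position: [0.471, 0.0982, 0.2333]
tool_rot: [0.192, 0.981, -0.0, -0.0]
ft_force: [0.5, 0.8, -0.6]
grip_width: 0.0869
grip_force: 0.0
```

Emit:
{"name": "jog_arm", "arguments": {
  "motion": [-0.21, -0.95, 0, 0, 0, 0, -1, -0.21, -0.95, 0, 0, 0, 0, -1, -0.21, -0.95, 0, 0, 0, 0, -1, -0.21, -0.95, 0, 0, 0, 0, -1, -0.21, -0.95, 0, 0, 0, 0, -1, -0.21, -0.95, 0, 0, 0, 0, -1, -0.21, -0.95, 0, 0, 0, 0, -1, -0.21, -0.95, 0, 0, 0, 0, -1, -0.21, -0.95, 0, 0, 0, 0, -1, -0.21, -0.95, 0, 0, 0, 0, -1, -0.21, -0.95, 0, 0, 0, 0, -1]
}}

```text
time: 2.98
position: [0.3981, -0.3235, 0.2332]
tool_rot: [0.192, 0.981, 0.0, -0.0]
ft_force: [0.6, 0.1, 0.1]
grip_width: 0.0869
grip_force: 0.0
```

Emit:
{"name": "jog_arm", "arguments": {
  "motion": [0, 0, 0.3, 0, 0, -1, -1, 0, 0, 0.3, 0, 0, -1, -1, 0, 0, 0.3, 0, 0, -1, -1, 0, 0, 0.3, 0, 0, -1, -1, 0, 0, 0.3, 0, 0, -1, -1, 0, 0, 0.3, 0, 0, -1, -1, 0, 0, 0, 0, 0, -1, -1, 0, 0, 0, 0, 0, 0, -1, 0, 0, 0, 0, 0, 0, -1]
}}

```text
time: 4.1
position: [0.3986, -0.3224, 0.1616]
tool_rot: [-0.05, 0.999, -0.0, -0.0]
ft_force: [0.1, -0.0, 0.2]
grip_width: 0.0871
grip_force: 0.0
```

```bash
python3 - <<'E'
from h import *
o=robot.get_obs();print(o['time'],o['position'],o['q'].round(2) if hasattr(o['q'],'round') else o['q'])
cv2.imwrite('pics/w1.png',robot.camera('wrist'))
im=cv2.imread('pics/w1.png');C=cam('wrist',o)
for c in blobs(im,(5,120,100),(18,255,255),800):
    (u,v),wh,a=cv2.minAreaRect(c);b=cv2.boxPoints(((u,v),wh,a));print(u,v,wh,b.round().tolist(),ray(C,(u,v),.014))
E
```

```text
4.1 [ 0.39860818 -0.32240489  0.16156491] [-0.9   0.48  1.78 -0.    0.87 -2.57]
612.5 247.0 (56.0, 53.0) [[586.0, 219.0], [639.0, 219.0], [639.0, 275.0], [586.0, 275.0]] [ 0.43193527 -0.0055263   0.014     ]
473.5545654296875 229.12680053710938 (52.59871292114258, 96.49742889404297) [[421.0, 246.0], [488.0, 176.0], [526.0, 212.0], [459.0, 282.0]] [ 0.42666846 -0.15851151  0.014     ]
322.5 186.5 (117.0, 59.0) [[293.0, 128.0], [352.0, 128.0], [352.0, 245.0], [293.0, 245.0]] [ 0.39661814 -0.32092476  0.014     ]
```

View pics/w1.png

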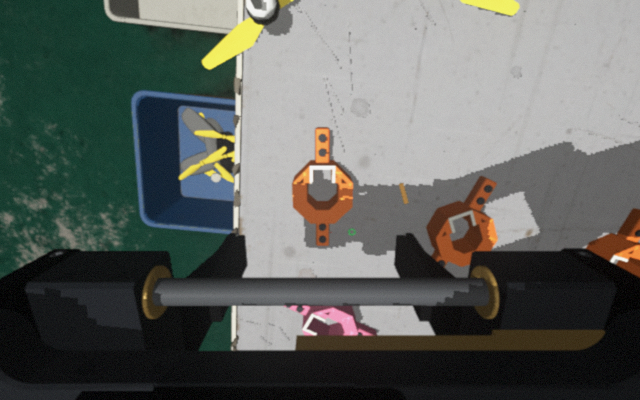

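Hub B lies upright at (322,187) in the wrist view, with its white keyway up (world -x) and its arm tips at (323,128) and (322,246).

```bash
python3 - <<'E'
from h import *
o=robot.get_obs();C=cam('wrist',o)
a=ray(C,(323,128),.014);b=ray(C,(322,246),.014);e=b-a;m=(a+b)/2
l=ray(C,(293,187),.028);r=ray(C,(352,187),.028)
print(a,b,m,np.linalg.norm(e),np.degrees(np.arctan2(e[1],e[0])),(l+r)/2,np.linalg.norm(l-r))
m[2]=.018;m[1]=((l+r)/2)[1];go(o['position'],o['tool_rot'],m,180+np.degrees(np.arctan2(e[1],e[0])))
E
```

```text
[ 0.33949774 -0.32644171  0.014     ] [ 0.46214329 -0.31470442  0.014     ] [ 0.40082051 -0.32057307  0.014     ] 0.12320590524333871 5.466608561597566 [ 0.39339492 -0.3214169   0.028     ] 0.056479692924297185
tool yaw -174.2 units [-0.06  0.02  3.59] ('rz', np.float64(0.08))
```

Emit:
{"name": "jog_arm", "arguments": {
  "motion": [-0.05, 0, 0.9, 0, 0, 0, -1, 0, 0, 0.9, 0, 0, 0, -1, 0, 0, 0.9, 0, 0, 0, -1, 0, 0, 0.6, 0, 0, 0, -1, 0, 0, 0.3, 0, 0, 0, -1, 0, 0, 0, 0, 0, 0, -1, 0, 0, 0, 0, 0, 0, 1, 0, 0, 0, 0, 0, 0, 1, 0, 0, 0, 0, 0, 0, 1, 0, 0, 0, 0, 0, 0, 1],
  "grip_force": 30
}}

```text
time: 5.4
position: [0.4007, -0.3222, 0.018]
tool_rot: [-0.051, 0.999, -0.0, 0.0]
ft_force: [-0.3, 1.5, 2.3]
grip_width: 0.0579
grip_force: 30.0
```

```bash
python3 - <<'E'
from h import *
o=robot.get_obs();print(o['time'],o['position'],o['grip_width'],o['grip_force'],o['ft_force'])
im=cv2.imread('pics/top0.png');C=cam('top')
c=max((c for c in blobs(im,(100,120,60),(125,255,255),150) if 170<c[:,0,0].mean()<210),key=cv2.contourArea)
u=cv2.approxPolyDP(cv2.convexHull(c),3,True)[:,0];P=np.array([ray(C,p,.014)[:2] for p in u]);print(u.tolist(),P.round(3))
E
```

```text
5.4 [ 0.40069419 -0.32219796  0.01803169] 0.05786288382538168 29.999988796189427 [-0.2623456   1.54323753  2.31536911]
[[184, 158], [206, 160], [199, 212], [176, 210]] [[0.58  0.286]
 [0.573 0.23 ]
 [0.441 0.242]
 [0.447 0.298]]
```

Gripped at 57.9 mm, which fits the 58 mm flats. Now lift, turn +11° about tool z and carry it to the stand.

Emit:
{"name": "jog_arm", "arguments": {
  "motion": [0, 0, -0.5, 0, 0, 0, 1, 0, 0, -0.9, 0, 0, 0, 1, 0, 0, -1, 0, 0, 0, 1, 0, 0, -1, 0, 0, 0, 1, 0, 0, -1, 0, 0, 1, 1, 0, 0, -0.1, 0, 0, 1, 1, 0, 0, 0, 0, 0, 0.75, 1, 0, 0, 0, 0, 0, 0, 1]
}}

```text
time: 6.4
position: [0.4003, -0.3219, 0.1976]
tool_rot: [0.045, 0.999, 0.0, -0.0]
ft_force: [0.2, -0.6, -0.9]
grip_width: 0.0579
grip_force: 30.0
```

```bash
python3 - <<'E'
from h import *
o=robot.get_obs();print(o['position'],o['grip_width'],o['ft_force'])
go(o['position'],o['tool_rot'],[.510,.264,.2],174.8)
E
```

```text
[ 0.40032677 -0.321899    0.19759583] 0.05785672008781472 [ 0.2013319  -0.59707307 -0.94845139]
tool yaw 174.9 units [-1.42 14.83 -0.06] ('rz', np.float64(0.02))
```

Emit:
{"name": "jog_arm", "arguments": {
  "motion": [-0.14, 0.4, 0, 0, 0, 0, 1, -0.14, 0.8, 0, 0, 0, 0, 1, -0.14, 1, 0, 0, 0, 0, 1, -0.14, 1, 0, 0, 0, 0, 1, -0.14, 1, 0, 0, 0, 0, 1, -0.14, 1, 0, 0, 0, 0, 1, -0.14, 1, 0, 0, 0, 0, 1, -0.14, 1, 0, 0, 0, 0, 1, -0.14, 1, 0, 0, 0, 0, 1, -0.14, 1, 0, 0, 0, 0, 1]
}}

```text
time: 7.65
position: [0.489, 0.0417, 0.1973]
tool_rot: [0.044, 0.999, 0.0, -0.0]
ft_force: [0.5, 0.4, -0.9]
grip_width: 0.0575
grip_force: 30.0
```

Emit:
{"name": "jog_arm", "arguments": {
  "motion": [0, 1, 0, 0, 0, 0, 1, 0, 1, 0, 0, 0, 0, 1, 0, 1, 0, 0, 0, 0, 1, 0, 1, 0, 0, 0, 0, 1, 0, 0.8, 0, 0, 0, 0, 1, 0, 0.6, 0, 0, 0, 0, 1, 0, 0.2, 0, 0, 0, 0, 1, 0, 0, 0, 0, 0, 0, 1, 0, 0, 0, 0, 0, 0, 1, 0, 0, 0, 0, 0, 0, 1]
}}

```text
time: 8.9
position: [0.5096, 0.2615, 0.1976]
tool_rot: [0.046, 0.999, -0.0, -0.0]
ft_force: [-0.4, 0.5, -1.1]
grip_width: 0.0574
grip_force: 30.0
```

```bash
python3 - <<'E'
from h import *
o=robot.get_obs();print(o['time'],o['position'],o['q'])
cv2.imwrite('pics/w2.png',robot.camera('wrist'))
E
```

```text
8.9 [0.50959284 0.26147548 0.19755273] [ 2.79154856e-01  5.02073363e-01  1.60285129e+00 -2.42565792e-04
  1.03704754e+00 -1.20029413e+00]
```

View pics/w2.png

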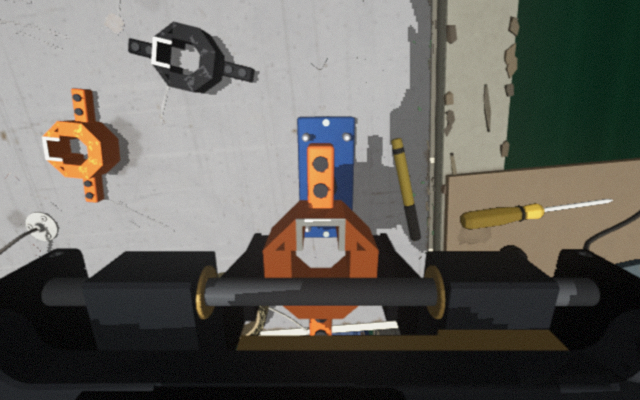

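The stand's -x end is visible, with corners at (297,118) and (355,117) and pins at (306,137) and (347,137). The held hub's near arm tip is at (321,144). Next step: work out the offset between them.

```bash
python3 - <<'E'
from h import *
im=cv2.imread('pics/w2.png');o=robot.get_obs();C=cam('wrist',o)
m=cv2.inRange(cv2.cvtColor(im,cv2.COLOR_BGR2HSV),(100,110,50),(125,255,255))
L=[];Rr=[]
for v in range(122,220,4):
    x=np.flatnonzero(m[v,280:375])+280
    if len(x): L.append(ray(C,(x[0],v),.014)[:2]);Rr.append(ray(C,(x[-1]+1,v),.014)[:2])
L=np.array(L);Rr=np.array(Rr)
M=(L+Rr)/2;vx,vy,x0,y0=cv2.fitLine(M.astype(np.float32),cv2.DIST_HUBER,0,.01,.01).ravel()
d=np.array([vx,vy]);d*=np.sign(d[0])
col=[np.flatnonzero(m[100:135,u])[0]+100 for u in range(312,322)]
e=ray(C,(326,np.median(col)),.014)[:2];p=np.array([x0,y0]);e=p+d*((e-p)@d)
s=e+.07*d
print('width',np.linalg.norm(L-Rr,axis=1).round(4)[[0,8,16]],'edge row',np.median(col),'end',e,'seat',s,'yaw',np.degrees(np.arctan2(d[1],d[0])))
pm=[ray(C,q,.036)[:2] for q in[(306,137),(347,137)]];print('pins',pm,'seat by pins',(pm[0]+pm[1])/2+.05*d)
# held hub arm (orange in 290..350)
mo=cv2.inRange(cv2.cvtColor(im,cv2.COLOR_BGR2HSV),(5,120,60),(20,255,255));z=o['position'][2]-.018+.014
A=[]
for v in range(150,196,3):
    x=np.flatnonzero(mo[v,295:345])+295;A.append((ray(C,(x[0],v),z)+ray(C,(x[-1]+1,v),z))[:2]/2)
A=np.array(A);hx,hy,ax,ay=cv2.fitLine(A.astype(np.float32),2,0,.01,.01).ravel();h=np.array([hx,hy]);h*=np.sign(h[0])
v0=np.flatnonzero(mo[130:170,321])[0]+130;t=ray(C,(321,v0),z)[:2];hc=t+.062*h
print('hub tip row',v0,'centre',hc,'yaw',np.degrees(np.arctan2(h[1],h[0])),'tcp',o['position'])
tgt=np.r_[o['position'][:2]+s-hc,o['position'][2]]
go(o['position'],o['tool_rot'],tgt);go(o['position'],o['tool_rot'],np.r_[s,o['position'][2]])
E
```

```text
width [0.0602 0.0599 0.0585] edge row 117.0 end [0.44279219 0.27318169] seat [0.51253746 0.26721542] yaw -4.889385
pins [array([0.45927919, 0.2512181 ]), array([0.46301123, 0.29209975])] seat by pins [0.51096326 0.26739731]
hub tip row 144 centre [0.50925926 0.26239655] yaw -4.2106957 tcp [0.50967173 0.26155526 0.19760076]
tool yaw 174.8 units [-0.07  0.13 -0.  ] 
tool yaw 174.8 units [-0.06  0.15 -0.  ]
```

Seat is at about (0.512, 0.267), and plate width, pins and edge agree. I'll shift and lower to just above the shaft, then lower gently.

Emit:
{"name": "jog_arm", "arguments": {
  "motion": [-0.06, 0.14, 0, 0, 0, 0, 1, 0, 0, 0.6, 0, 0, 0, 1, 0, 0, 0.8, 0, 0, 0, 1, 0, 0, 0.8, 0, 0, 0, 1, 0, 0, 0.5, 0, 0, 0, 1, 0, 0, 0.2, 0, 0, 0, 1, 0, 0, 0, 0, 0, 0, 1, 0, 0, 0, 0, 0, 0, 1]
}}

```text
time: 9.95
position: [0.5134, 0.268, 0.0825]
tool_rot: [0.045, 0.999, 0.0, 0.001]
ft_force: [-0.2, 0.2, -1.4]
grip_width: 0.0579
grip_force: 30.0
```

Emit:
{"name": "jog_arm", "arguments": {
  "motion": [0, 0, 0.15, 0, 0, 0, 1, 0, 0, 0.15, 0, 0, 0, 1, 0, 0, 0.15, 0, 0, 0, 1, 0, 0, 0, 0, 0, 0, 1]
}}

```text
time: 10.45
position: [0.512, 0.2676, 0.0628]
tool_rot: [0.045, 0.999, -0.0, -0.001]
ft_force: [1.0, -0.4, -1.6]
grip_width: 0.0577
grip_force: 30.0
```

Emit:
{"name": "jog_arm", "arguments": {
  "motion": [0, 0, 0.15, 0, 0, 0, 1, 0, 0, 0.15, 0, 0, 0, 1, 0, 0, 0.15, 0, 0, 0, 1, 0, 0, 0.15, 0, 0, 0, 1, 0, 0, 0.1, 0, 0, 0, 1, 0, 0, 0, 0, 0, 0, 1]
}}

```text
time: 11.2
position: [0.5123, 0.2676, 0.0351]
tool_rot: [0.045, 0.999, -0.0, -0.0]
ft_force: [0.2, -0.8, -0.6]
grip_width: 0.0579
grip_force: 30.0
```

Emit:
{"name": "jog_arm", "arguments": {
  "motion": [0, 0, 0.05, 0, 0, 0, 1, 0, 0, 0, 0, 0, 0, 1, 0, 0, 0, 0, 0, 0, -1, 0, 0, 0, 0, 0, 0, -1, 0, 0, 0, 0, 0, 0, -1, 0, 0, 0, 0, 0, 0, -1, 0, 0, -0.4, 0, 0, 0, -1, 0, 0, -0.8, 0, 0, 0, -1, 0, 0, -1, 0, 0, 0, -1, 0, 0, -1, 0, 0, 0, -1, 0, 0, -1, 0, 0, 0, -1, 0, 0, 0, 0, 0, 0, -1]
}}

```text
time: 12.7
position: [0.5149, 0.2685, 0.2063]
tool_rot: [0.045, 0.999, 0.002, 0.004]
ft_force: [-0.5, 0.2, -0.1]
grip_width: 0.0874
grip_force: 0.0
```

```bash
python3 - <<'E'
from h import *
a=robot.camera('wrist')[60:360,120:520];t=robot.camera('scene')[140:260,190:350]
o=robot.get_obs();print(o['time'],o['position'],o['ft_force'])
cv2.imwrite('pics/end.png',np.hstack([a,cv2.resize(t,(400,300),interpolation=cv2.INTER_CUBIC)]))
E
```

```text
12.8 [0.51233684 0.26768494 0.20251496] [-0.44896346  0.82287376 -0.08739462]
```

View pics/end.png

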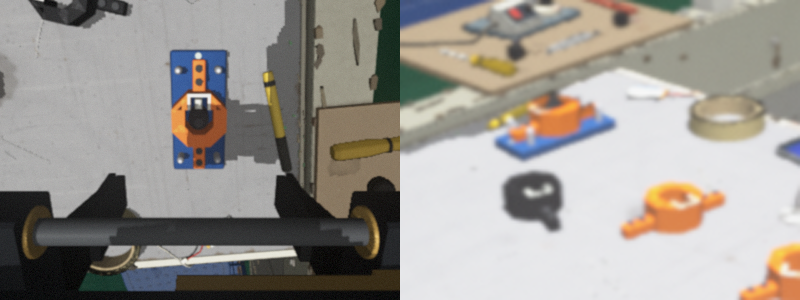

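The hub sits level on the shaft at about (199,120) in the crop, with an arm between each pair of pins and flush on the blue plate. The gripper is clear of it.

```bash
python3 -c "
from rig import robot
print(robot.hand_in())"
```

```text
the job is handed in; nothing more can be done
None
```

I fitted hub B (keyway along an arm) over the shaft, released it with the gripper clear, and handed the job in at about 12.8 s. The last pictures show it down on the plate with an arm between each pair of pins, and I never touched the other two hubs; the hand-in returned no verdict.

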